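# Check a projector's air filter against the work lamp

### The arm

A 6-joint arm with a two-finger parallel gripper is mounted at the origin on the work surface. World frame = base frame: x ahead of the robot, y to its left, z up, the work surface at z = 0. Lengths are in m, angles in rad, forces in N, time in s.
With the tool pointing down it reaches from about 0.35 to 0.775 m from the base axis. Payload 5.5 kg.
Tool frame: the origin (TCP) lies between the finger pads; the fingertips stand 19 mm ahead of it and the grasp point (between the pads) is the TCP; z points along the fingers, y is the line along which they close (so a half turn about z gives the same grasp; the last joint's range is limited). The gripper opens to 85 mm and grips with 20 to 120 N. Pads are 22 mm wide; open, the fingers measure 114 mm over their backs; the gripper's body (76 mm by 85 mm) begins 54 mm behind the grasp point. The pads swing forward as they close: fully open they stand 13 mm farther back than shut.
Start: joints at [-1.462, 0.313, 0.046, 1.304, 0, 1.431], TCP at [0.142, -0.557, 0.221] pointing down, gripper open.
Joint ranges: [-2.76, 2.76], [-0.86, 1.69], [-1.03, 1.26], [-2.2, 2.34], [-1.47, 1.5], [-3.14, 3.14]. Speed limits (rad/s): [2.57, 2.57, 3.14, 3.14, 3.14, 3.14].

### API

Orientations are given as a unit quaternion [w, x, y, z].
In Python, from plant import robot, vision, job gives the robot as it stands.
- The arm moves only by the tool arm_command, never from a script. Its argument "increments" is a list that holds one entry, the list of rows, each a list of 7 numbers: the shift along the world's x, y, z in m, then the turn, a rotation vector about the world's x, y, z in rad, then the gripper command: -1 is fully open, 1 is shut, values between are in proportion. A call has 1 to 12 rows; each row shifts and turns the commanded pose from where the row before left it; what a row does not reach is not made up. A row lasts 1/8 s, in which the tool goes at most 62.5 mm and 10.7 degrees, less where a joint would pass 70% of its speed; a pose out of reach is approached as far as the arm can. A call with a gripper value outside its range is refused whole. The fingers move at their own pace and stop on an object; the grip force is fixed at half the most. Time passes only in rows, so rows that do not move let the fingers close. It gives the time, the measured TCP pose, the force, the opening and the grip force at its end, in the units of the state.
- robot.get_state(): the state, without advancing time (a new reading comes with each control period).
- vision.get_image(name): name is "scene" or "side" or "wrist"; returns the picture (480x640x3 uint8, red, green, blue); there is no depth.
- vision.camera_model(name): a dict with "fx", "fy", "cx", "cy" (pixels), "eye" and "rotation" of the camera in the world. Camera axes: x right, y down, z forward; pixel columns grow to the right and rows downward; lengths in m; the calibration is good to about 2 mm. A picture is of the moment at which its call begins: read the wrist's pose just before it. camera_model takes no time and is no camera call; for the wrist camera it gives the pose at the moment of the call.
- job.hand_in(): hands the job in; it is judged then, once.
The state is a dict: "clock": time; "joint_positions": joint angles; "dq": joint speeds; "joint_torque": joint torques, N m; "tool_pos": TCP position; "ee_rot": TCP orientation; "ft_force": force on the tool from outside, world axes, zero at the start; "torque": the same for the moment, N m; "gripper_width": opening from 0.0 (shut) to 1.0 (fully open); "finger_force": force on a finger pad.
Only numpy, scipy, OpenCV 4.12 (cv2) and the standard library are available. Lean on these libraries where they do the work, as an engineer would, in place of code of your own. Each camera call takes 0.05 s, during which the arm holds its last target. There are 200 camera calls.

### The job

Open the filter flap on top of the projector and leave it standing open, then draw out the air filter (the slatted cassette with the wide pull tab; leave the blank with the narrow tab in place) and present it to the work lamp to see how dirty it is: hold it upright, face-on to the lamp panel, in front of the panel's middle, its face about 8 cm from the panel and not touching it. Finish while holding it still there in the gripper; do not put it down or let it go, and do not disturb the tape roll, the screwdriver or the spray can.

Things in the scene. Friction and masses are not known exactly. Their poses are not given: they have to be found in the camera images.
- projector: Grey video projector, fixed, 280 x 360 x 110 mm (x, y, z); origin at the centre of its underside, on the table; its lens looks along its +x, away from the robot. In its top is the filter bay, closed by the flap
- filter_bay (a point): Middle of the bay's floor, 20 mm above the table; axes as the projector's. Bay 110 (x) x 188 mm (y), its 2 pockets centred 49 mm to +y and -y, parted by a wall 80 mm above the table. In each a cassette stands upright, faces to +x and -x, rails holding the outer 7 mm of its side edges with 1.5 mm play; 49 mm free before and behind it. Which is where varies
- flap (a joint): Angle (rad) of the flap over the filter bay: 0 lies flat shut, 1.57 upright, 2.4 leaning right back (stop). It may start slightly ajar, up to 0.12. The flap is 124 mm (x) by 200 mm (y) by 6 mm, hinged at its far (+x) edge, its near edge rises; about 0.18 kg, the hinge is stiff and stays where it is left (about 4 N at the handle)
- flap_handle (a point): Middle of the flap's pull handle: a steel bar 10 mm thick and 100 mm long along the projector's y, on two end posts; 34 mm above the flap's upper face and 14 mm behind its free edge. Moves with the flap, 110 mm along and 37 mm above the flap plane from the hinge line; its axes turn with the flap
- flap_hinge (a point): Middle of the flap's hinge line, 114 mm above the table; the line runs along the projector's y. Axes as the projector's
- filter: Air filter cassette to be drawn out: frame 12 mm thick (its x), 80 mm wide (its y) and 60 mm high with upright slats, and on top in the middle a pull tab 12 mm thick, 44 mm wide and 24 mm high (total height 84 mm). About 0.12 kg. Origin at the centre of its underside, z up; its faces look along +x and -x. At the start its underside is 20 mm above the table, hidden under the flap
- filter_mid (a point): Centre of the filter's slatted frame, 30 mm above its underside; axes as the filter's
- blank: Blanking cassette in the other pocket, to be left there, of the same white plastic: plain solid plate 12 x 80 x 60 mm like the filter's frame without slats, with a narrow tab 12 x 18 x 24 mm on top. Origin at the centre of its underside
- lamp: LED work lamp, fixed: a foot plate 120 x 140 x 14 mm with a post behind an upright square panel 150 x 150 x 26 mm, whose middle is 200 mm above the table (top edge 275 mm). Origin on the table under the panel; the bright front faces the lamp's -x
- lamp_face (a point): Centre of the lamp panel's bright front, 200 mm above the table; its -x axis points straight out of the panel to where the filter is to be presented, z up
- tape_roll: Bystander: black roll of tape, diameter 100 mm, 48 mm high, lying flat. Origin at the centre of its underside
- screwdriver: Bystander: screwdriver lying on the table, up to 30 mm thick. Its origin lies on its underside
- duster: Bystander: standing aluminium spray can, diameter 52 mm, 160 mm high. Origin at the centre of its underside

How it is judged:
On the way, in this order (a step that is already met when the one before it is completed fails the run):
1. the flap is opened to upright or beyond (value of joint flap above 1.4 rad), for 0.2 s.
2. the filter is drawn up clear of the projector, held by the fingers (height (world z) of filter above 0.125 m and contact force between filter and the fingers above 1 N and value of joint flap above 1.4 rad), for 0.2 s.
At the end, for the whole second after the job is handed in: Filter held still, upright (0.25 rad), facing the panel (0.3 rad, either face), its middle 40-125 mm in front, within 35 mm sideways and 40 mm in height of the panel centre, touching neither lamp nor projector; flap over 1.4 rad; blank within 15 mm, bystanders within 30 mm of their places (value of joint flap above 1.4 rad and contact force between filter and the fingers above 1 N and x of filter_mid in the frame of lamp_face between -0.125 and -0.04 m and y of filter_mid in the frame of lamp_face between -0.035 and 0.035 m and z of filter_mid in the frame of lamp_face between -0.04 and 0.04 m and angle between the x axis of filter and the x axis of lamp_face, either way round below 0.3 rad and angle between filter's own z axis and vertical below 0.25 rad and linear speed of filter below 0.03 m/s and contact force between filter and projector below 0.1 N and contact force between filter and lamp below 0.1 N and distance of blank from where it was at the start of the episode below 0.015 m and distance of each of tape_roll, screwdriver, duster from where it was at the start of the episode below 0.03 m); the arm keeps its last pose, push and grip.
It fails at once if the blank is pulled from its place (distance of blank from where it was at the start of the episode above 0.015 m).
It fails at once if the tape roll is disturbed (distance of tape_roll from where it was at the start of the episode above 0.03 m).
It fails at once if the screwdriver is disturbed (distance of screwdriver from where it was at the start of the episode above 0.03 m).
It fails at once if the spray can is disturbed (distance of duster from where it was at the start of the episode above 0.03 m).
It also fails if it takes over 51 s, if anything falls off the work surface, if the arm or the gripper's body presses on something with over 40 N, if the wrist force passes 120 N, or if a joint passes its speed limit or range.

## Working session

There is one attempt and no reset: what is moved stays moved. The work goes in short steps, Python scripts to look and compute and a tool call to move; the robot and the scene stay as the last step left them, time stands still between calls to the robot, and variables do not carry over. Pictures are saved under pics/ and viewed, at most 10 in all, crops included, and the job is handed in when it is done.

Besides the shell and the picture viewer there is one more tool, called as name([rows], argument=value, ...), one row to a line, values as JSON. arm_command: Moves the arm, as the interface text tells. Its arguments: {"type":"object","properties":{"increments":{"type":"array"}},"required":["increments"]}

```bash
mkdir -p pics; ls
python3 - <<'E'
from plant import robot, vision, job
import cv2
for n in ("scene","side"):
    cv2.imwrite(f"pics/{n}0.png",vision.get_image(n)[:,:,::-1])
    print(n,vision.camera_model(n))
s=robot.get_state();print(s)
E
```

```text
pics
scene {'fx': 552.8804955641559, 'fy': 552.8804955641559, 'cx': 320.23744825587147, 'cy': 245.11093624917123, 'eye': array([1.22453603, 0.60137492, 0.66893549]), 'rotation': array([-0.22207409,  0.3960667 ,  0.78213374, -0.4267096 ])}
side {'fx': 465.8253500970277, 'fy': 465.8253500970277, 'cx': 327.84611886736474, 'cy': 246.18176540738648, 'eye': array([0.75364035, 0.83154742, 0.65617727]), 'rotation': array([-0.07602617,  0.14589259,  0.87584446, -0.45368696])}
{'clock': 0.1, 'joint_positions': array([-1.46158748e+00,  3.13949184e-01,  4.51190641e-02,  1.30360313e+00,
        1.06511395e-05,  1.43118728e+00]), 'dq': array([-0.00012051, -0.0006149 ,  0.00218916,  0.00109165,  0.00077083,
        0.00059424]), 'joint_torque': array([ 2.88608026e-03, -4.81726849e+01,  2.99243921e+01,  1.28518316e-02,
       -1.93275746e-04,  5.99571592e-06]), 'tool_pos': array([ 0.14153678, -0.55683296,  0.21969529]), 'ee_rot': array([-8.18283738e-04,  9.92270851e-01,  1.24088227e-01,  1.77651371e-05]), 'ft_force': array([ 0.66626389, -0.19969788, -0.04707389]), 'torque': array([ 0.03354203, -0.03021729, -0.01664644]), 'finger_force': 0.0, 'gripper_width': 1.0003441495849157}
```

View pics/scene0.png

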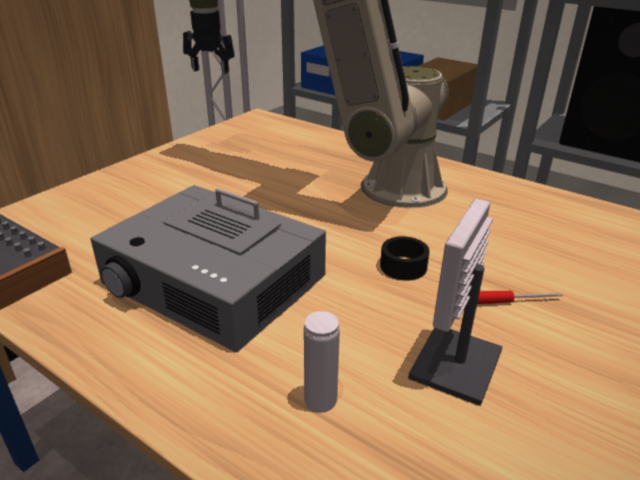

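View pics/side0.png

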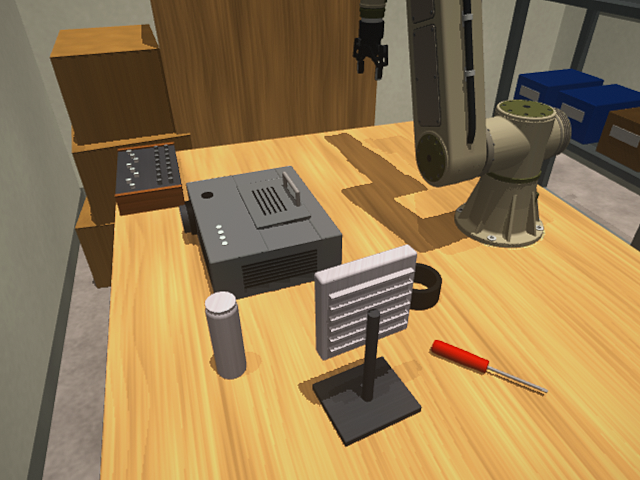

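The scene view shows the projector's top corners near (93,238), (196,187), (326,235) and (236,304), with the lens at lower left and the handle at (238,200). The lamp panel is at (463,265) with its finned back toward the cameras. In the side view the panel spans (316-415, 248-357). I'll enlarge the lamp and projector for exact corners.

Run:
```python
import cv2,numpy as np
a=cv2.imread("pics/scene0.png");b=cv2.imread("pics/side0.png")
def c(i,x,y,w,h):return cv2.resize(i[y:y+h,x:x+w],(400,int(h*400/w)),interpolation=cv2.INTER_CUBIC)[:300]
top=np.hstack([c(a,400,190,160,120),c(b,300,230,160,120)])
bot=np.hstack([c(a,80,180,260,180),c(b,170,150,200,150)][:2]) if 0 else None
p=c(a,80,170,260,195);q=c(b,175,155,180,135)
cv2.imwrite("pics/crop.png",np.vstack([top,np.hstack([p[:300],q[:300]])]))
print(p.shape,q.shape)
```

```text
(300, 400, 3) (300, 400, 3)
```

View pics/crop.png

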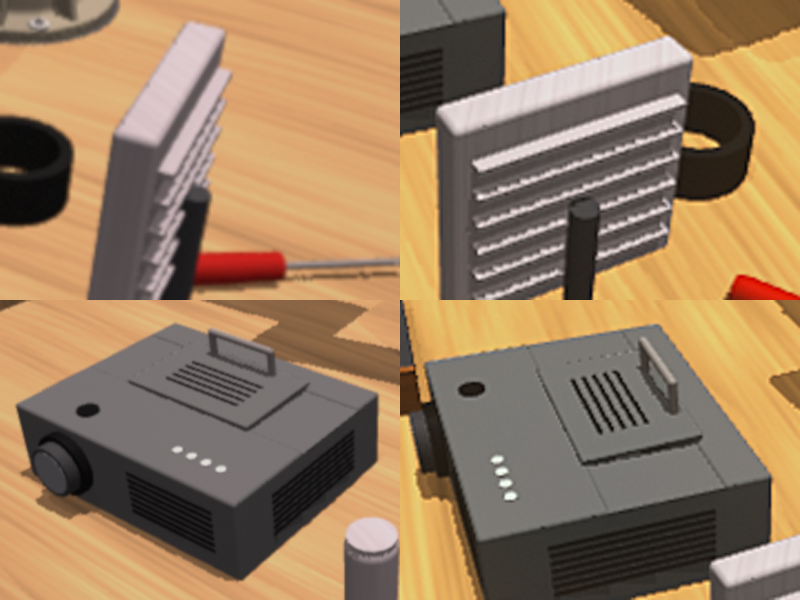

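```bash
cat > h.py <<'E'
import numpy as np
from scipy.spatial.transform import Rotation as R
from scipy.optimize import least_squares
def q2R(q): return R.from_quat(np.r_[q[1:],q[0]])
def proj(m,P):
    p=(np.atleast_2d(P)-m["eye"])@q2R(m["rotation"]).as_matrix()
    return np.c_[m["fx"]*p[:,0]/p[:,2]+m["cx"],m["fy"]*p[:,1]/p[:,2]+m["cy"]]
def ray(m,uv,z):
    d=q2R(m["rotation"]).apply([(uv[0]-m["cx"])/m["fx"],(uv[1]-m["cy"])/m["fy"],1])
    return m["eye"]+d*(z-m["eye"][2])/d[2]
def fit(x0,obs):
    """obs: (model, local point, pixel); planar pose x,y,yaw"""
    def f(x):
        A=R.from_euler("z",x[2]).as_matrix()
        return np.ravel([proj(m,A@np.array(P)+[x[0],x[1],0])[0]-uv for m,P,uv in obs])
    r=least_squares(f,x0,loss="soft_l1",f_scale=2);return r.x,f(r.x).reshape(-1,2)
def tri(obs):
    return least_squares(lambda P:np.ravel([proj(m,P)[0]-uv for m,uv in obs]),[.5,0,.1])
E
python3 - <<'E'
from plant import vision
from h import *
np.set_printoptions(precision=3,suppress=True)
S=vision.camera_model("scene");D=vision.camera_model("side")
a,b,h=.14,.18,.11
o=[(S,(a,-b,h),(91.7,237.6)),(S,(-a,-b,h),(197,185)),(S,(-a,b,h),(325.7,231)),(S,(a,b,h),(233.4,303.9)),(S,(a,b,0),(236,352)),
(D,(a,-b,h),(187,183.8)),(D,(-a,-b,h),(292,166.3)),(D,(-a,b,h),(341.5,236)),(D,(a,b,h),(208.3,263.9))]
x,r=fit([.5,-.2,0],o);print("proj",x,r)
t=.026;t2=.275;w=.075
for t0 in (0,-.013):
  o=[(S,(t0,-w,t2),(446,242.8)),(S,(t0+t,-w,t2),(462,246)),(S,(t0,w,t2),(476,199.2)),(S,(t0+t,w,t2),(490.4,203.2)),
  (D,(t0,-w,t2),(316,273.2)),(D,(t0+t,-w,t2),(325.6,283.6)),(D,(t0,w,t2),(407.2,245.2)),(D,(t0+t,w,t2),(416,254)),(D,(t0+t,w,.125),(407.2,328))]
  y,r=fit([.6,.3,1.5],o);print("lamp",t0,y,r)
for n,u,v in (("handle -y",(215,191.5),(284,173)),("handle +y",(256.8,204.5),(299.7,190)),("dustertop",(322,323),(221,302))):
  q=tri([(S,u),(D,v)]);print(n,q.x,q.cost)
print("tape",ray(S,(404,248),.048),"sd",[ray(D,p,.015) for p in((433,347),(486,367),(546,391))])
print("footcorners",[ray(D,p,.014)[:2] for p in((314,389),(367,360),(420,406),(348,442))])
E
```

```text
proj [ 0.605 -0.103  0.029] [[-0.737 -0.991]
 [-0.644 -1.279]
 [ 2.841 -0.094]
 [-1.248  0.392]
 [ 1.043  2.724]
 [-1.008 -1.383]
 [ 0.41  -0.825]
 [ 1.211 -0.732]
 [-0.076 -0.243]]
lamp 0 [0.542 0.361 1.712] [[-0.371 -0.248]
 [ 2.735  1.594]
 [-1.403 -2.071]
 [ 1.112 -2.247]
 [-2.81  -0.539]
 [-3.59   0.411]
 [ 0.476 -2.138]
 [ 2.494 -1.428]
 [ 0.548  1.484]]
lamp -0.013 [0.54  0.374 1.712] [[-0.371 -0.248]
 [ 2.735  1.594]
 [-1.403 -2.071]
 [ 1.112 -2.247]
 [-2.81  -0.539]
 [-3.59   0.411]
 [ 0.476 -2.138]
 [ 2.494 -1.428]
 [ 0.548  1.484]]
handle -y [ 0.521 -0.172  0.148] 0.4444150501079144
handle +y [ 0.513 -0.066  0.151] 3.9009560920599826
dustertop [0.734 0.254 0.157] 0.24524985870839233
tape [0.337 0.179 0.048] sd [array([0.38 , 0.337, 0.015]), array([0.316, 0.408, 0.015]), array([0.251, 0.483, 0.015])]
footcorners [array([0.614, 0.354]), array([0.506, 0.325]), array([0.462, 0.441]), array([0.594, 0.462])]
```

arm_command([
  [[0.03, 0.036, 0.006, 0, 0, 0.112, -1], [0.03, 0.036, 0.006, 0, 0, 0.112, -1], [0.03, 0.036, 0.006, 0, 0, 0.112, -1], [0.03, 0.036, 0.006, 0, 0, 0.112, -1], [0.03, 0.036, 0.006, 0, 0, 0.112, -1], [0.03, 0.036, 0.006, 0, 0, 0.112, -1], [0.03, 0.036, 0.006, 0, 0, 0.112, -1], [0.03, 0.036, 0.006, 0, 0, 0.112, -1], [0.03, 0.036, 0.006, 0, 0, 0.112, -1], [0.03, 0.036, 0.006, 0, 0, 0.112, -1], [0.03, 0.036, 0.006, 0, 0, 0.112, -1], [0.03, 0.036, 0.006, 0, 0, 0.112, -1]],
])

```text
clock: 1.6
tool_pos: [0.5022, -0.1239, 0.2924]
ee_rot: [-0.0, 0.698, 0.716, -0.0]
ft_force: [0.9, 0.1, 0.1]
gripper_width: 1.0
finger_force: 0.0
```

```bash
cat >> h.py <<'E'
def wristshot(name):
    import pickle,cv2
    from plant import robot,vision
    s=robot.get_state();m=vision.camera_model("wrist")
    cv2.imwrite(f"pics/{name}.png",vision.get_image("wrist")[:,:,::-1]);pickle.dump(m,open(f"pics/{name}.pkl","wb"))
    show(s);return m
def show(s):
    print("t",s["clock"],"pos",s["tool_pos"].round(4),"euler xyz tool",(q2R(s["ee_rot"])*R.from_euler("x",np.pi)).as_euler("ZYX").round(3),"w",round(s["gripper_width"],3),"ff",s["finger_force"],s["ft_force"].round(1))
E
python3 -c "
from h import *
wristshot('w1')"
```

```text
t 1.6 pos [ 0.5022 -0.1239  0.2924] euler xyz tool [ 1.597 -0.     0.   ] w 1.0 ff 0.0 [0.9 0.1 0.1]
```

View pics/w1.png

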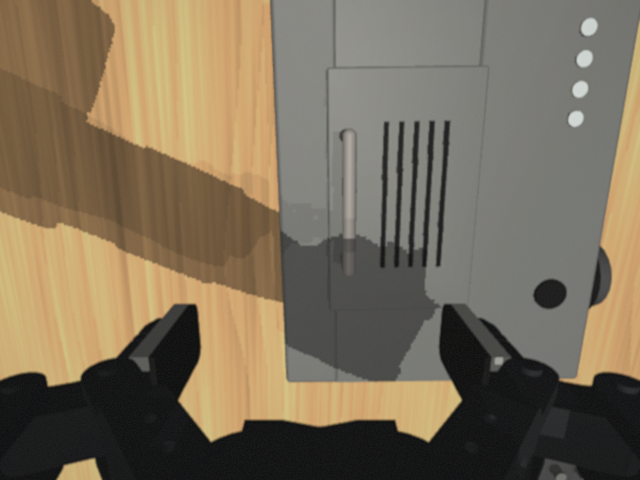

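The wrist view shows the handle bar from (348,131) to (349,275) and the flap corners at (329,68), (487,66), (470,310) and (331,310). The projector's -y corners are at (289,381) and (577,377).

Run:
```python
from h import *
import pickle
np.set_printoptions(precision=4,suppress=True)
m=pickle.load(open("pics/w1.pkl","rb"))
for n,p,z in (("h+",(348,131),.151),("h-",(349,275),.151),("f -x+y",(329,68),.117),("f +x+y",(487,66),.117),("f +x-y",(470,310),.117),("f -x-y",(331,310),.117),("p-x-y",(289,381),.11),("p+x-y",(577,377),.11)):
    print(n,ray(m,p,z))
```

```text
h+ [ 0.5206 -0.0562  0.151 ]
h- [ 0.5262 -0.1638  0.151 ]
f -x+y [ 0.5065 -0.0105  0.117 ]
f +x+y [ 0.6259 -0.006   0.117 ]
f +x-y [ 0.638  -0.2063  0.117 ]
f -x-y [ 0.5147 -0.2094  0.117 ]
p-x-y [ 0.4773 -0.2874  0.11  ]
p+x-y [ 0.7516 -0.2761  0.11  ]
```

arm_command([
  [[0.021, 0.014, 0, 0, 0, 0.017, -0.3], [0, 0, -0.04, 0, 0, 0, -0.3], [0, 0, -0.04, 0, 0, 0, -0.3], [0, 0, -0.035, 0, 0, 0, -0.3], [0, 0, -0.024, 0, 0, 0, -0.3], [0, 0, 0, 0, 0, 0, -0.3], [0, 0, 0, 0, 0, 0, 1], [0, 0, 0, 0, 0, 0, 1], [0, 0, 0, 0, 0, 0, 1], [0, 0, 0, 0, 0, 0, 1], [0, 0, 0, 0, 0, 0, 1], [0, 0, 0, 0, 0, 0, 1]],
])

```text
clock: 3.15
tool_pos: [0.5226, -0.1114, 0.1536]
ee_rot: [0.0, 0.693, 0.721, 0.0]
ft_force: [-0.4, -0.2, -0.1]
gripper_width: 0.001
finger_force: 0.0
```

Run:
```python
from h import *
from plant import vision
import cv2
wristshot('w2')
a=vision.get_image("scene")[:,:,::-1];b=vision.get_image("side")[:,:,::-1];w=cv2.imread("pics/w2.png")
cv2.imwrite("pics/c2.png",np.vstack([np.hstack([cv2.resize(a[90:290,140:380],(400,333))[:300],cv2.resize(b[90:240,200:400],(400,300))]),np.hstack([cv2.resize(w,(400,300)),cv2.resize(w[60:360,120:520],(400,300))])]))
```

```text
t 3.15 pos [ 0.5226 -0.1114  0.1536] euler xyz tool [ 1.61  0.   -0.  ] w 0.001 ff 0.0 [-0.4 -0.2 -0.1]
```

View pics/c2.png

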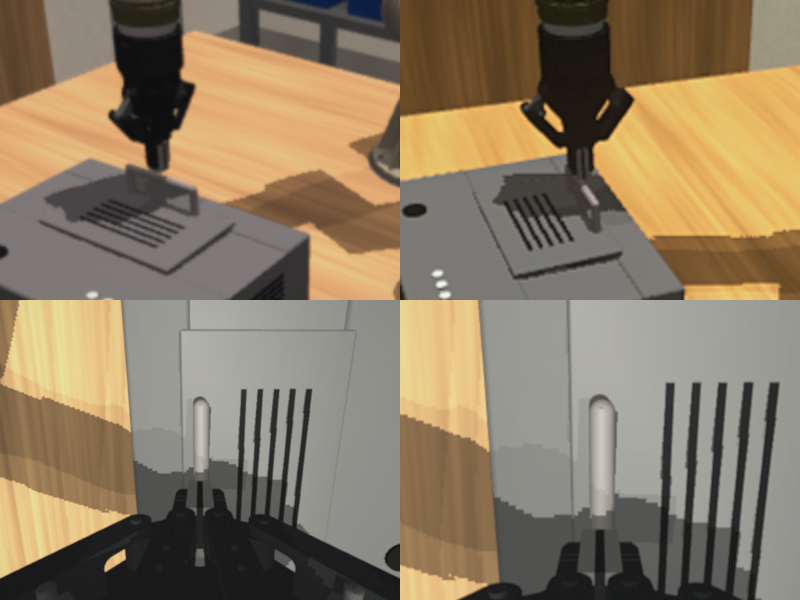

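The crops show the shut fingers lined up with the bar in x. Their tip is at crop (158,168) in the scene view, and the bar runs (127,165)-(198,185). I'll project the TCP into the cameras to see the mismatch.

Run:
```python
from h import *
from plant import vision
import pickle
np.set_printoptions(precision=4,suppress=True)
S=vision.camera_model("scene");D=vision.camera_model("side");W=pickle.load(open("pics/w2.pkl","rb"))
for P in ([.5226,-.1114,.1536],[.5226,-.1114,.1346],[.5206,-.0562,.151],[.5262,-.1638,.151]):
    s=proj(S,P)[0];d=proj(D,P)[0];w=proj(W,P)[0]
    print(P,"scene crop",(s-[140,90])*400/240,"side crop",(d-[200,90])*2,"wrist crop",w*.625)
print(W["eye"])
# bar ends in crop of scene / side
for u,v in (((127,165),(570,172)),((198,185),(598,208))):
  q=tri([(S,np.array(u)*.6+[140,90]),(D,(np.array(v)-[400,0])/2+[200,90])]);print(q.x,q.cost)
```

```text
[0.5226, -0.1114, 0.1536] scene crop [159.8536 178.0334] side crop [179.8513 185.364 ] wrist crop [199.8912 187.8977]
[0.5226, -0.1114, 0.1346] scene crop [160.9894 191.9692] side crop [180.6005 199.8985] wrist crop [199.8386 177.3346]
[0.5206, -0.0562, 0.151] scene crop [195.6387 192.4718] side crop [194.644  208.9816] wrist crop [200.1509 102.0194]
[0.5262, -0.1638, 0.151] scene crop [126.6958 169.1029] side crop [165.658  168.5632] wrist crop [202.0266 253.831 ]
[ 0.5197 -0.0448  0.306 ]
[ 0.519  -0.17    0.1479] 3.6968436698540224
[ 0.5166 -0.0549  0.1564] 2.5058432455249076
```

arm_command([
  [[0, 0, 0, 0, 0, 0, -0.3], [0, 0, 0, 0, 0, 0, -0.3], [0, 0, 0, 0, 0, 0, -0.3], [0, 0, 0, 0, 0, 0, -0.3], [0, 0, -0.006, 0, 0, 0, -0.3], [0, 0, -0.005, 0, 0, 0, -0.3], [0, 0, 0, 0, 0, 0, 1], [0, 0, 0, 0, 0, 0, 1], [0, 0, 0, 0, 0, 0, 1], [0, 0, 0, 0, 0, 0, 1], [0, 0, 0, 0, 0, 0, 1], [0, 0, 0, 0, 0, 0, 1]],
])

```text
clock: 4.8
tool_pos: [0.5234, -0.1114, 0.1428]
ee_rot: [0.001, 0.693, 0.721, 0.001]
ft_force: [6.0, 1.6, -0.8]
gripper_width: 0.074
finger_force: 58.7
```

arm_command([
  [[0, 0, 0, 0, 0, 0, -0.3], [0, 0, 0, 0, 0, 0, -0.3], [0, 0, 0, 0, 0, 0, -0.3], [0, 0, 0, 0, 0, 0, -0.3], [0, 0, -0.006, 0, 0, 0, -0.3], [0, 0, -0.006, 0, 0, 0, -0.3], [0, 0, -0.004, 0, 0, 0, -0.3], [0, 0, 0, 0, 0, 0, -0.3]],
])

```text
clock: 5.8
tool_pos: [0.5222, -0.1112, 0.1259]
ee_rot: [-0.0, 0.693, 0.721, -0.0]
ft_force: [0.7, -0.6, -0.4]
gripper_width: 0.653
finger_force: 0.0
```

Run:
```python
from h import *
from plant import vision
import cv2
wristshot('w3')
a=vision.get_image("scene")[:,:,::-1];w=cv2.imread("pics/w3.png")
cv2.imwrite("pics/c3.png",np.hstack([cv2.resize(a[110:230,160:320],(400,300),interpolation=cv2.INTER_CUBIC),cv2.resize(w[60:360,120:520],(400,300))]))
```

```text
t 5.8 pos [ 0.5222 -0.1112  0.1259] euler xyz tool [ 1.61e+00 -0.00e+00  1.00e-03] w 0.653 ff 0.0 [ 0.7 -0.6 -0.4]
```

View pics/c3.png

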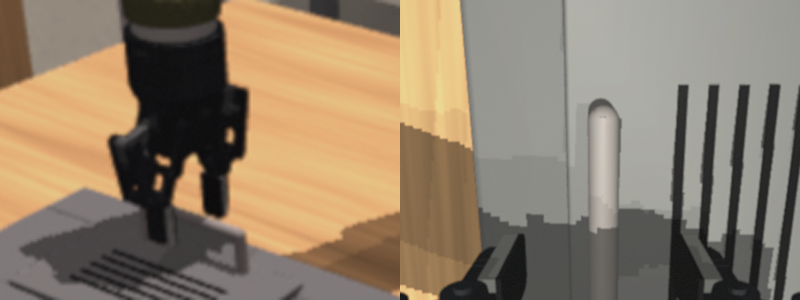

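The fingers straddle the bar centrally, with the bar at crop x 603 between fingers at 522 and 675, and nothing is being pressed. Closing now.

arm_command([
  [[0, 0, 0, 0, 0, 0, 1], [0, 0, 0, 0, 0, 0, 1], [0, 0, 0, 0, 0, 0, 1], [0, 0, 0, 0, 0, 0, 1], [0, 0, 0, 0, 0, 0, 1]],
])

```text
clock: 6.52
tool_pos: [0.5234, -0.1114, 0.1268]
ee_rot: [0.001, 0.693, 0.721, 0.001]
ft_force: [3.8, 1.1, -0.7]
gripper_width: 0.086
finger_force: 58.4
```

arm_command([
  [[0.0008, 0, 0.0055, -0.002, 0.05, 0, 1], [0.0011, 0, 0.0054, -0.002, 0.05, 0, 1], [0.0013, 0, 0.0054, -0.002, 0.05, 0, 1], [0.0016, 0, 0.0053, -0.002, 0.05, 0, 1], [0, 0, 0, 0, 0, 0, 1]],
])

```text
clock: 7.15
tool_pos: [0.5276, -0.1112, 0.1475]
ee_rot: [-0.07, 0.689, 0.717, -0.072]
ft_force: [2.0, 1.3, -2.0]
gripper_width: 0.09
finger_force: 60.2
```

arm_command([
  [[0.004, 0, 0.0103, -0.004, 0.1, 0, 1], [0.005, 0, 0.0099, -0.004, 0.1, 0, 1], [0.006, 0, 0.0093, -0.004, 0.1, 0, 1], [0.0069, 0, 0.0087, -0.004, 0.1, 0, 1], [0.0077, 0, 0.008, -0.004, 0.1, 0, 1], [0, 0, 0, 0, 0, 0, 1]],
])

```text
clock: 7.9
tool_pos: [0.5537, -0.11, 0.1925]
ee_rot: [-0.245, 0.648, 0.676, -0.252]
ft_force: [-8.6, 5.5, 4.3]
gripper_width: 0.089
finger_force: 61.3
```

Run:
```python
from h import *
from plant import robot
s=robot.get_state();show(s);print(s["joint_positions"].round(2))
```

```text
t 7.9 pos [ 0.5537 -0.11    0.1925] euler xyz tool [ 1.61  -0.005  0.718] w 0.089 ff 61.33427023887634 [-8.6  5.5  4.3]
[-0.24  1.01  0.94  2.2  -0.18  1.36]
```

arm_command([
  [[0, 0, 0, 0, 0, 0, -0.3], [0, 0, 0, 0, 0, 0, -0.3], [0, 0, 0, 0, 0, 0, -0.3], [0, 0, 0, 0, 0, 0, -0.3], [0.01, 0, 0.012, 0, 0, 0, -0.3], [0.01, 0, 0.012, 0, 0, 0, -0.3], [0.01, 0, 0.012, 0, 0, 0, -0.3], [0.01, 0, 0.012, 0, 0, 0, -0.3], [0, 0, 0.03, 0.005, -0.12, 0, -0.3], [0, 0, 0.02, 0.005, -0.12, 0, -0.3], [-0.02, 0, 0, 0.005, -0.12, 0, 1], [-0.03, 0, 0, 0.005, -0.12, 0, 1]],
])

```text
clock: 9.4
tool_pos: [0.5221, -0.1089, 0.2792]
ee_rot: [-0.067, 0.689, 0.718, -0.073]
ft_force: [1.0, -1.1, 1.1]
gripper_width: 0.23
finger_force: 0.0
```

arm_command([
  [[-0.03, 0, 0, 0.005, -0.12, 0, 1], [-0.03, 0, 0, 0.005, -0.118, 0, 1], [-0.03, 0, 0, 0, 0, 0, 1], [0, 0, 0, 0, 0, 0, 1]],
])

```text
clock: 9.9
tool_pos: [0.4298, -0.1081, 0.2795]
ee_rot: [0.014, 0.693, 0.72, 0.011]
ft_force: [1.6, -0.9, 0.4]
gripper_width: 0.005
finger_force: 0.0
```

Run:
```python
from h import *
from plant import vision
import cv2
wristshot('w4')
a=vision.get_image("scene")[:,:,::-1];b=vision.get_image("side")[:,:,::-1]
cv2.imwrite("pics/c4.png",np.hstack([cv2.resize(a[90:330,70:390],(400,300)),cv2.resize(b[60:270,160:440],(400,300))]))
```

```text
t 9.9 pos [ 0.4298 -0.1081  0.2795] euler xyz tool [ 1.609  0.005 -0.035] w 0.005 ff 0.0 [ 1.6 -0.9  0.4]
```

View pics/c4.png

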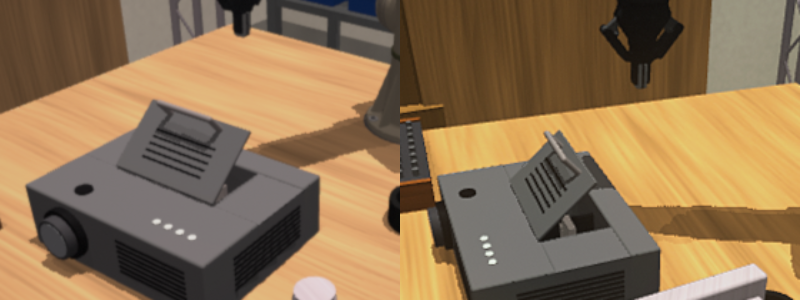

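The flap stands roughly 0.8-0.9 rad open, with its free edge at crop (152,101)-(250,130) in the scene view. The shut fingers are clear of it, tip at scene crop (240,35) and side crop (643,85).

Run:
```python
from h import *
from plant import vision
S=vision.camera_model("scene");D=vision.camera_model("side")
for n,u,v in (("tip",(262,118),(330,119.6)),("edge-y",(191.6,170.8),(265,153)),("edge+y",(270,194),(297.9,175.5))):
  q=tri([(S,u),(D,v)]);print(n,q.x.round(4),q.cost)
```

```text
tip [ 0.4209 -0.1228  0.2868] 0.2105519302566811
edge-y [ 0.5597 -0.1912  0.2008] 0.3411992377387785
edge+y [ 0.5299 -0.0159  0.204 ] 35.398904251977456
```

arm_command([
  [[0, 0, -0.04, 0, 0.035, 0, 1], [0, 0, -0.04, 0, 0, 0, 1], [0, 0, -0.035, 0, 0, 0, 1], [0.03, 0, 0, 0, 0, 0, 1], [0.03, 0, 0, 0, 0, 0, 1], [0.015, 0, 0.002, 0, 0, 0, 1], [0.015, 0, 0.002, 0, 0, 0, 1], [0.015, 0, 0.003, 0, 0, 0, 1], [0.015, 0, 0.003, 0, 0, 0, 1], [0.015, 0, 0.003, 0, 0, 0, 1]],
])

```text
clock: 11.3
tool_pos: [0.561, -0.1084, 0.1783]
ee_rot: [-0.004, 0.693, 0.721, -0.006]
ft_force: [-4.1, -0.8, 5.5]
gripper_width: 0.004
finger_force: 3.2
```

arm_command([
  [[0.015, 0, 0.004, 0, 0, 0, 1], [0.015, 0, 0.004, 0, 0, 0, 1], [0.015, 0, 0.004, 0, 0, 0, 1], [0.015, 0, 0.003, 0, 0, 0, 1], [0.015, 0, 0.002, 0, 0, 0, 1], [0, 0, 0, 0, 0, 0, 1]],
])

```text
clock: 12.05
tool_pos: [0.6444, -0.1086, 0.1917]
ee_rot: [-0.0, 0.693, 0.721, -0.002]
ft_force: [0.1, -0.9, -0.4]
gripper_width: -0.003
finger_force: 0.0
```

arm_command([
  [[-0.03, 0, 0, 0, 0, 0, 1], [-0.04, 0, 0.01, 0, 0, 0, 1], [-0.01, -0.02, 0.04, 0, 0, 0, -0.3], [0, -0.03, 0.04, 0, 0, 0, -0.3], [0, 0, 0, 0, 0, 0, -0.3], [0, 0, 0, 0, 0, 0, -0.3]],
])

```text
clock: 12.8
tool_pos: [0.5634, -0.1591, 0.2829]
ee_rot: [0.001, 0.693, 0.721, -0.001]
ft_force: [-0.4, -1.4, -1.6]
gripper_width: 0.65
finger_force: 0.0
```

Run:
```python
from h import *
from plant import vision
import cv2
wristshot('w5')
a=vision.get_image("scene")[:,:,::-1];b=vision.get_image("side")[:,:,::-1]
w=cv2.imread("pics/w5.png")
cv2.imwrite("pics/c5.png",np.hstack([cv2.resize(w,(640,480)),np.vstack([cv2.resize(a[130:250,110:270],(160,240)),cv2.resize(b[60:270,160:440],(160,240))])]))
```

```text
t 12.8 pos [ 0.5634 -0.1591  0.2829] euler xyz tool [1.61e+00 2.00e-03 1.00e-03] w 0.65 ff 0.0 [-0.4 -1.4 -1.6]
```

View pics/c5.png

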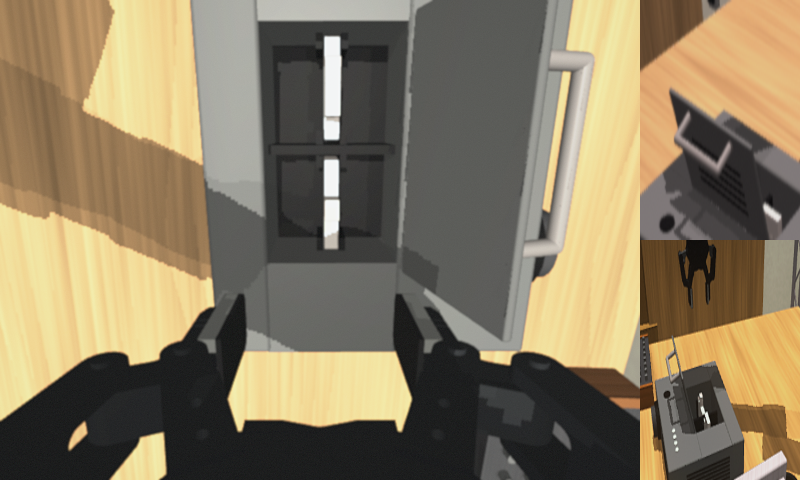

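The wrist view shows the flap standing leaned back. The bay holds two white cassettes: the upper (+y) at columns 323-341, rows 36-140, and the lower at columns 323-340, rows 158-248. I'll predict tab edges for each case and compare them with the brightness profile.

Run:
```python
from h import *
import pickle,cv2
m=pickle.load(open("pics/w5.pkl","rb"));g=cv2.imread("pics/w5.png",0)
yaw=.043;c=np.array([.5695,-.108]);ex=np.array([np.cos(yaw),np.sin(yaw)]);ey=np.array([-ex[1],ex[0]])
for s in(1,-1):
  for n,h in(("wide",.022),("narrow",.009)):
    print(s,n,"tab",[proj(m,[*(c+ey*(s*.049+d)),.104])[0].round(0) for d in(h,-h)],"frame",[proj(m,[*(c+ey*(s*.049+d)),.08])[0].round(0) for d in(.04,-.04)])
print("eye",m["eye"])
print(g[20:270:2,328:337].mean(1).astype(int).tolist())
r=g[20:270,310:355]
cv2.imwrite("pics/c6.png",cv2.resize(cv2.imread("pics/w5.png")[15:265,270:400],(416,600*1),interpolation=cv2.INTER_CUBIC))
```

```text
1 wide tab [array([330.,  56.]), array([330., 117.])] frame [array([329.,  37.]), array([329., 140.])]
1 narrow tab [array([330.,  74.]), array([330.,  99.])] frame [array([329.,  37.]), array([329., 140.])]
-1 wide tab [array([330., 185.]), array([329., 237.])] frame [array([329., 161.]), array([329., 249.])]
-1 narrow tab [array([329., 201.]), array([329., 222.])] frame [array([329., 161.]), array([329., 249.])]
eye [ 0.56064234 -0.0921253   0.43520673]
[146, 59, 58, 59, 59, 59, 59, 58, 169, 245, 243, 243, 243, 243, 243, 243, 243, 242, 240, 243, 243, 243, 243, 243, 243, 243, 243, 243, 243, 243, 243, 243, 243, 244, 243, 244, 244, 244, 244, 244, 244, 244, 244, 244, 244, 244, 244, 245, 173, 179, 207, 241, 244, 244, 244, 244, 244, 244, 244, 239, 101, 28, 35, 60, 63, 62, 61, 53, 83, 117, 232, 245, 244, 244, 244, 244, 244, 244, 244, 244, 244, 244, 244, 244, 244, 244, 244, 245, 189, 122, 228, 245, 244, 244, 244, 244, 244, 243, 243, 244, 240, 243, 244, 244, 244, 244, 234, 204, 190, 191, 190, 190, 190, 192, 150, 64, 59, 60, 59, 59, 59, 70, 104, 107, 107]
```

View pics/c6.png

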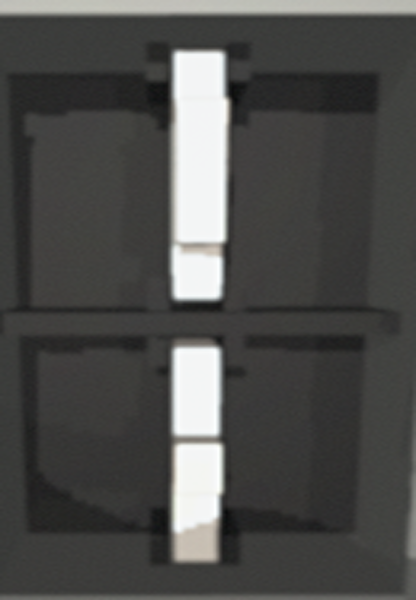

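The upper (+y) cassette's tab spans rows 55-116, which matches the wide tab (56-117 predicted). The lower one matches the narrow tab. So the filter is at about (0.569, -0.059). The fingertips actually sit about 10 mm behind the reported TCP, so I'll go to TCP z of about 0.07.

arm_command([
  [[0.003, 0.05, 0, 0, 0, 0, 0.2], [0.003, 0.05, 0, 0, 0, 0, 0.2], [0, 0, -0.05, 0, 0, 0, 0.2], [0, 0, -0.05, 0, 0, 0, 0.2], [0, 0, -0.03, 0, 0, 0, 0.2], [0, 0, -0.02, 0, 0, 0, 0.2], [0, 0, -0.015, 0, 0, 0, 0.2], [0, 0, -0.015, 0, 0, 0, 0.2], [0, 0, 0, 0, 0, 0, 0.2]],
])

```text
clock: 14.08
tool_pos: [0.5686, -0.0588, 0.1024]
ee_rot: [-0.0, 0.693, 0.721, -0.002]
ft_force: [0.3, 0.1, 0.8]
gripper_width: 0.401
finger_force: 0.0
```

arm_command([
  [[0, 0, -0.01, 0, 0, 0, 0.2], [0, 0, -0.01, 0, 0, 0, 0.2], [0, 0, -0.01, 0, 0, 0, 0.2], [0, 0, 0, 0, 0, 0, 0.2]],
])

```text
clock: 14.58
tool_pos: [0.5685, -0.0589, 0.0725]
ee_rot: [-0.0, 0.693, 0.721, -0.002]
ft_force: [0.5, -1.2, 1.1]
gripper_width: 0.4
finger_force: 0.0
```

arm_command([
  [[0, 0, -0.003, 0, 0, 0, 0.6], [0, 0, 0, 0, 0, 0, 1], [0, 0, 0, 0, 0, 0, 1], [0, 0, 0, 0, 0, 0, 1], [0, 0, 0, 0, 0, 0, 1]],
])

```text
clock: 15.2
tool_pos: [0.5693, -0.0591, 0.0706]
ee_rot: [0.001, 0.693, 0.721, -0.001]
ft_force: [-0.0, -0.6, -0.8]
gripper_width: 0.124
finger_force: 59.9
```

arm_command([
  [[0, 0, 0.005, 0, 0, 0, 1], [0, 0, 0.01, 0, 0, 0, 1], [0, 0, 0.015, 0, 0, 0, 1], [0, 0, 0.015, 0, 0, 0, 1], [0, 0, 0.015, 0, 0, 0, 1], [0, 0, 0.02, 0, 0, 0, 1], [0, 0, 0.02, 0, 0, 0, 1], [0, 0, 0.02, 0, 0, 0, 1], [0, 0, 0.02, 0, 0, 0, 1], [0, 0, 0.01, 0, 0, 0, 1], [0, 0, 0, 0, 0, 0, 1], [0, 0, 0, 0, 0, 0, 1]],
])

```text
clock: 16.7
tool_pos: [0.569, -0.059, 0.2199]
ee_rot: [0.0, 0.693, 0.721, -0.001]
ft_force: [-1.0, -1.4, -2.1]
gripper_width: 0.124
finger_force: 59.8
```

arm_command([
  [[-0.001, 0.0285, 0, 0, 0, 0.14, 1], [-0.001, 0.0285, 0, 0, 0, 0.14, 1], [-0.001, 0.0285, 0, 0, 0, 0.14, 1], [-0.001, 0.0285, 0, 0, 0, 0.14, 1], [-0.001, 0.0285, 0, 0, 0, 0.14, 1], [-0.001, 0.0285, 0, 0, 0, 0.14, 1], [-0.001, 0.0285, 0, 0, 0, 0.14, 1], [-0.001, 0.0285, 0, 0, 0, 0.14, 1], [-0.001, 0.0285, 0, 0, 0, 0.14, 1], [-0.001, 0.0285, 0, 0, 0, 0.14, 1], [-0.002, 0.0285, 0, 0, 0, 0.14, 1], [-0.002, 0.0285, 0, 0, 0, 0.14, 1]],
])

```text
clock: 18.2
tool_pos: [0.5547, 0.2836, 0.2194]
ee_rot: [0.0, -0.077, 0.997, -0.0]
ft_force: [0.3, 0.0, -1.3]
gripper_width: 0.123
finger_force: 59.8
```

arm_command([
  [[0, 0, 0, 0, 0, 0, 1], [0, 0, 0, 0, 0, 0, 1], [0, 0, 0, 0, 0, 0, 1], [0, 0, 0, 0, 0, 0, 1]],
])

```text
clock: 18.7
tool_pos: [0.5555, 0.2821, 0.2207]
ee_rot: [0.001, -0.073, 0.997, -0.0]
ft_force: [-0.3, -0.5, -0.7]
gripper_width: 0.125
finger_force: 59.8
```

Run:
```python
from h import *
from plant import vision
import cv2
wristshot('w7')
a=vision.get_image("scene")[:,:,::-1];b=vision.get_image("side")[:,:,::-1];w=cv2.imread("pics/w7.png")
c=lambda i,x,y,W,H:cv2.resize(i[y:y+H,x:x+W],(400,300),interpolation=cv2.INTER_CUBIC)
cv2.imwrite("pics/c7.png",np.vstack([np.hstack([c(a,320,130,240,180),c(b,240,150,240,180)]),np.hstack([c(w,0,0,640,480),c(a,60,120,280,210)])]))
```

```text
t 18.7 pos [0.5555 0.2821 0.2207] euler xyz tool [-2.995e+00  3.000e-03  1.000e-03] w 0.125 ff 59.82352137565613 [-0.3 -0.5 -0.7]
```

View pics/c7.png

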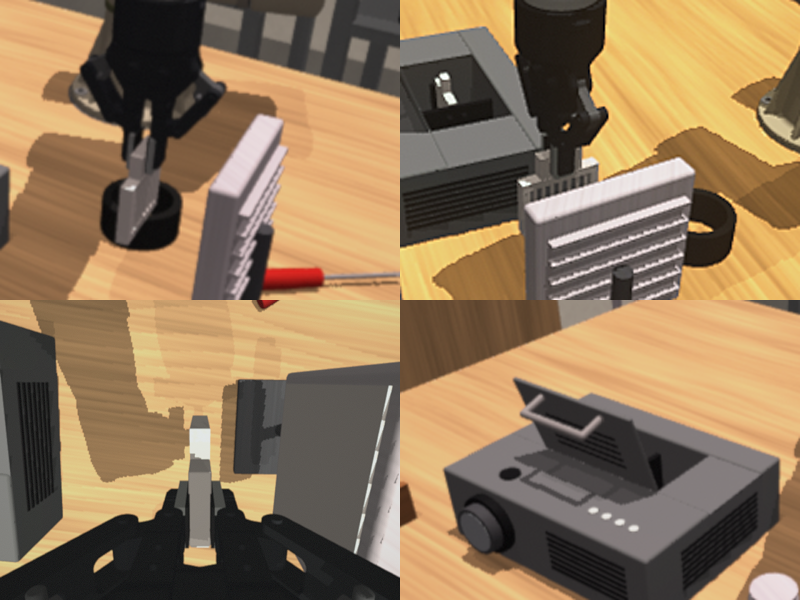

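The crops show the filter upright in the fingers facing the panel, and the flap leaned well back. The blank is still in its pocket. In the wrist view the panel's lower front edge runs (461,120)-(440,336) and its upper edge (627,136)-(576,400). I'll check the distance numerically.

Run:
```python
from h import *
import pickle
from plant import vision
np.set_printoptions(precision=4,suppress=True)
m=pickle.load(open("pics/w7.pkl","rb"))
for n,p,z in (("bot far",(461,120),.125),("bot",(440,336),.125),("top far",(627,136),.275),("top",(576,400),.275),("filt end",(320,187),.23),("filt end",(320,187),.17),("tab edge",(320,256),.254)):
    print(n,ray(m,p,z))
S=vision.camera_model("scene");D=vision.camera_model("side")
# filter bottom +x corner in scene crop (122,243); top-left of frame side crop (520,182), top right (598,160)
f=lambda p,x,y:(p[0]*.6+x,p[1]*.6+y)
print("filter lower corner px",f((122,243),320,130))
yaw=1.73;e=np.array([-np.sin(yaw),np.cos(yaw)])
for d in(-.04,.04):
  for z in(.17,.23):
    P=[*(np.array([.5555,.2821])+d*e),z];print(d,z,"scene crop",(proj(S,P)[0]-[320,130])/.6,"side crop",(proj(D,P)[0]-[240,150])/.6+[400,0])
for d in(-.075,.075):
  print("panel top front", [((proj(c,[.542-np.sin(1.712)*d,.361+np.cos(1.712)*d,.275])[0]-o)/.6) for c,o in((S,[320,130]),(D,[240,150]))])
```

```text
bot far [0.4707 0.3538 0.125 ]
bot [0.6111 0.3736 0.125 ]
top far [0.4793 0.3439 0.275 ]
top [0.5511 0.3549 0.275 ]
filt end [0.5079 0.275  0.23  ]
filt end [0.516  0.2762 0.17  ]
tab edge [0.5258 0.2776 0.254 ]
filter lower corner px (393.2, 275.79999999999995)
-0.04 0.17 scene crop [121.4158 245.069 ] side crop [518.5938 234.7382]
-0.04 0.23 scene crop [126.7975 190.3693] side crop [517.2856 184.5939]
0.04 0.17 scene crop [149.8809 203.1775] side crop [590.6167 210.0178]
0.04 0.23 scene crop [155.9348 150.6923] side crop [592.7391 160.8049]
panel top front [array([208.9317, 187.6754]), array([121.4828, 204.3484])]
panel top front [array([257.2935, 111.9501]), array([278.9897, 155.0383])]
```

```bash
python3 -c "
from plant import job
print(job.hand_in())"
```

```text
the job is handed in; nothing more can be done
None
```

I opened the flap and left it leaning back past upright, drew out the filter, and handed the job in with the gripper holding it upright about 8 cm in front of the lamp panel's middle; I was not shown the verdict.

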